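Put the ladle and the wooden spoon back in their rest

ROBOT

A 6-joint arm with a two-finger parallel gripper is mounted at the origin on the work surface. World frame = base frame: x ahead of the robot, y to its left, z up, the work surface at z = 0. Lengths are in m, angles in degrees, forces in N, time in s.
With the tool pointing down it reaches from about 0.4 to 0.825 m from the base axis. Payload 7 kg.
Tool frame: the origin (TCP) lies between the finger pads; the fingertips stand 22 mm ahead of it and the grasp point (between the pads) lies 3 mm ahead of it; z points along the fingers, y is the line along which they close (so a half turn about z gives the same grasp; the last joint's range is limited). The gripper opens to 88 mm and grips with 3 to 60 N. Pads are 19 mm wide; open, the fingers measure 130 mm over their backs; the gripper's body (78 mm by 193 mm) begins 47 mm behind the grasp point.
Start: joints at [79.704, 20.546, 0.682, 0, -70.136, -16.507], TCP at [0.304, 0.602, 0.249] pointing down, gripper open.
Joint ranges: [-176.03, 176.03], [-82.01, 121.73], [-58.28, 71.71], [-173.87, 95.51], [-174.79, -0.11], [-173.66, 173.66]. Speed limits (degrees/s): [136.94, 136.94, 172.46, 180, 180, 180].

INTERFACE

Orientations are given as [roll, pitch, yaw] about the fixed x, y, z axes, in that order (R = Rz(yaw) Ry(pitch) Rx(roll)).
In Python, from plant import r, vision gives the robot as it stands.
- The arm moves only by the shell command python3 -m pendant 'ROWS' [FORCE]. ROWS is JSON, a list that holds one entry, the list of rows, each a list of 7 numbers: the shift along the tool's x, y, z scaled (see below), then the turn, a rotation vector about the tool's x, y, z scaled (see below), then the opening, from -1 (shut) to 1 (fully open). In form: [[[x, y, z, wx, wy, wz, fingers], ...]]. A call has exactly 8 rows; each row shifts and turns the commanded pose from where the row before left it, along the tool's axes as they then stand; what a row does not reach is not made up. The controller multiplies each number of a shift by 20 mm and each number of a turn by 4 degrees. A row lasts 1/10 s, in which the tool goes at most 50 mm and 8.59 degrees, less where a joint would pass 70% of its speed; a pose out of reach is approached as far as the arm can. A call with a number of a shift or a turn outside -1 to 1 is refused whole. A call with a gripper value outside its range is refused whole. The fingers move at their own pace and stop on an object; FORCE is the grip in N (left out, the last holds). Time passes only in rows, so rows that do not move let the fingers close, or fill a call up. It gives the time, the measured TCP pose, the force, the opening and the grip force at its end, in the units of the state.
- r.get_state(): the state, without advancing time (a new reading comes with each control period).
- vision.capture(name): name is "scene" or "side" or "wrist"; returns a dict with "frame" (480x640x3 uint8, blue, green, red), "depth" (480x640 float32, m along the optical axis (not along the pixel's ray), 0 where there is no reading), "camera_matrix" (3x3 intrinsics, pixels), "k1" (the pictures are not rectified: a ray, as slopes to the right and down, at radius r is drawn at 1 + k1 r^2 times it, then the intrinsics apply), "extrinsics" (4x4, takes a point from world to camera coordinates); the wrist camera has in their place "hand_eye" (4x4, takes a point from camera to tool coordinates, whose origin is the TCP and whose axes are the flange's). Camera axes: x right, y up, looking along -z (the intrinsics and any distortion apply to the point x, -y, -z); pixel columns grow to the right and rows downward; lengths in m; the calibration is good to about 2 mm. A picture is of the moment at which its call begins: read the wrist's pose just before it.
- r.close_job(): hands the job in; it is judged then, once.
The state is a dict: "time_s": time; "joints": joint angles; "qd": joint speeds; "joint_torque": joint torques, N m; "tcp_pos": TCP position; "eef_rot": TCP orientation; "contact_force": force on the tool from outside, world axes, zero at the start; "moment": the same for the moment, N m; "gripper_width": finger opening in m; "gripper_force": force on a finger pad.
Only numpy, scipy, OpenCV 4.12 (cv2) and the standard library are available. Lean on these libraries where they do the work, as an engineer would, in place of code of your own. Each camera call takes 0.05 s, during which the arm holds its last target. There are 200 camera calls.

TASK

Lay the steel ladle in the narrow slot and the wooden spoon in the wide slot of the wooden rest, each mouth-up with its handle fully down in both notches and its bowl out over the drip tray. Leave everything else on the ledge where it is.

Things in the scene. Friction and masses are not known exactly. Their poses are not given: they have to be found in the camera images.
- rest: Fixed wooden rest: base 116 (x) x 156 (y) x 12 mm; two upright boards 10 mm thick, centred at x = -44 and +44 mm, each with two notches: floor 50 mm high, straight cheeks to 62 mm, pointed tops to 70 mm (mouth 16 mm wider than the notch). Aluminium drip tray 12 mm high, x = +59 to +145 mm. Origin: centre of the base's underside; x along the slots towards the tray, z up.
- narrow_slot (a point): Where the middle of the ladle's handle lies when seated: on the line of the narrow pair of notches (16 mm wide), at rest y = +38 mm, midway between the boards, 54 mm above the ledge. Axes as the rest.
- wide_slot (a point): Where the middle of the wooden spoon's handle lies when seated: on the line of the wide pair of notches (25 mm wide), at rest y = -40 mm, midway between the boards, 57 mm above the ledge. Axes as the rest.
- ladle: Steel ladle, 196 mm long, 0.15 kg, mouth-up. Level handle x = -60 to +60 mm, 12 mm wide, 8 mm thick, centre line 26 mm above the ledge; at -x a hook curves down to the ledge (to x = -77 mm); at +x a deep round bowl, 60 mm diameter, 31 mm high. Origin: under the handle's middle, at ledge level; x towards the bowl, z up. Centre of mass at about x = +24 mm.
- ladle_handle (a point): Middle of the ladle's handle, on its centre line (26 mm above the ladle's origin).
- ladle_bowl (a point): Centre of the ladle bowl's mouth, 88 mm from the handle's middle along +x.
- spoon: Wooden spoon, 190 mm long, 0.07 kg, flat and mouth-up. Handle x = -80 to +62 mm, 20 mm wide, 14 mm thick, lying on the ledge; at +x a round shallow head, 52 mm diameter, 16 mm high. Origin: on the handle's underside; x along the handle towards the head, z up. Centre of mass at about x = +16 mm.
- spoon_handle (a point): Point on the spoon handle's centre line, 7 mm above the spoon's origin.
- spoon_head (a point): Centre of the spoon head's mouth, 84 mm from the handle point along +x.
- tub: Bystander: red plastic spice tub, 64 mm diameter, 75 mm high, on the turntable. Origin: centre of underside.
- shaker: Bystander: blue salt shaker, 44 mm diameter, 90 mm high, on the turntable. Origin: centre of underside.
- jar: Bystander: squat glass jar, 72 mm diameter, 65 mm high, on the turntable. Origin: centre of underside.
- mug: Bystander: white enamel mug standing mouth-down near the robot, 76 mm diameter, 75 mm high, handle to its +y. Origin: centre, at ledge level.
- tumbler: Bystander: steel tumbler, 64 mm diameter, 80 mm high. Origin: centre of underside.
- bowl: Bystander: aluminium bowl, 120 mm diameter, 45 mm high. Origin: centre of underside.
- tin: Bystander: metal tin, 80 mm diameter, 110 mm high, on the left. Origin: centre of underside.
- flask: Bystander: green vacuum flask, 90 mm diameter, 260 mm high, with a side handle, on the left. Origin: centre of underside.

How it is judged (in metres and radians):
At the end, for the whole second after the job is handed in: Ladle in the narrow slot, spoon in the wide: middle of each handle within 13 mm along, 6 mm sideways and 4 mm in height of its slot's point (fully down in both notches), in line within 0.1 rad, mouth-up and level within 0.08 rad, bowl over the drip tray, released and at rest. Any order (x of ladle_handle in the frame of narrow_slot between -0.013 and 0.013 m and y of ladle_handle in the frame of narrow_slot between -0.006 and 0.006 m and z of ladle_handle in the frame of narrow_slot between -0.004 and 0.004 m and x of ladle_bowl in the frame of narrow_slot above 0.05 m and angle between the x axis of each of ladle, spoon and the x axis of rest, either way round below 0.1 rad and angle between each of ladle, spoon's own z axis and vertical below 0.08 rad and linear speed of each of ladle, spoon below 0.01 m/s and angular speed of each of ladle, spoon below 0.1 rad/s and x of spoon_handle in the frame of wide_slot between -0.013 and 0.013 m and y of spoon_handle in the frame of wide_slot between -0.006 and 0.006 m and z of spoon_handle in the frame of wide_slot between -0.004 and 0.004 m and x of spoon_head in the frame of wide_slot above 0.05 m); the robot touches nothing.
It fails at once if the tub, shaker or jar on the turntable is moved more than 25 mm or tipped over 0.3 rad (distance of any of tub, shaker, jar from where it was at the start of the episode above 0.025 m or angle between any of tub, shaker, jar's own z axis and vertical above 0.3 rad).
It fails at once if the mug, tumbler or bowl is moved more than 25 mm or tipped over 0.3 rad (distance of any of mug, tumbler, bowl from where it was at the start of the episode above 0.025 m or angle between any of mug, tumbler, bowl's own z axis and vertical above 0.3 rad).
It fails at once if the tin or flask is moved more than 25 mm or tipped over 0.3 rad (distance of any of tin, flask from where it was at the start of the episode above 0.025 m or angle between any of tin, flask's own z axis and vertical above 0.3 rad).
It also fails if it takes over 58 s, if anything falls off the work surface, if the arm or the gripper's body presses on something with over 40 N, if the wrist force passes 120 N, or if a joint passes its speed limit or range.

## Working session

There is one attempt and no reset: what is moved stays moved. The work goes in short steps, Python scripts to look and compute and a shell command to move; the robot and the scene stay as the last step left them, time stands still between calls to the robot, and variables do not carry over. Pictures are saved under pics/ and viewed, at most 10 in all, crops included, and the job is handed in when it is done.

```bash
ls; mkdir -p pics
cat > h.py <<'E'
import numpy as np, cv2, pickle
from plant import r, vision
from scipy.spatial.transform import Rotation as R
def cap(n):
    s=r.get_state(); c=vision.capture(n); c['state']=s
    if n=='wrist':
        T=np.eye(4); T[:3,:3]=R.from_euler('xyz',s['eef_rot'],degrees=True).as_matrix(); T[:3,3]=s['tcp_pos']
        c['cw']=T@np.array(c['hand_eye'])
    else: c['cw']=np.linalg.inv(np.array(c['extrinsics']))
    return c
def rays(c,uv):
    K=np.array(c['camera_matrix']); uv=np.atleast_2d(uv).astype(float)
    d=np.c_[(uv[:,0]-K[0,2])/K[0,0],(uv[:,1]-K[1,2])/K[1,1]]; s=d.copy()
    for _ in range(8): s=d/(1+c['k1']*(s**2).sum(1,keepdims=True))
    return np.c_[s[:,0],-s[:,1],-np.ones(len(s))]
def plane(c,uv,z):
    v=rays(c,uv)@c['cw'][:3,:3].T; o=c['cw'][:3,3]
    return o+v*((z-o[2])/v[:,2])[:,None]
def cloud(c):
    h,w=c['depth'].shape; uu,vv=np.meshgrid(np.arange(w),np.arange(h))
    p=rays(c,np.c_[uu.ravel(),vv.ravel()])*c['depth'].reshape(-1,1)
    return (p@c['cw'][:3,:3].T+c['cw'][:3,3]).reshape(h,w,3)
E
python3 - <<'E'
from h import *
for n in ['scene','side','wrist']:
    c=cap(n); pickle.dump(c,open(n+'.pkl','wb')); cv2.imwrite(f'pics/{n}0.png',c['frame']); print(n,c['cw'].round(3).tolist(),c['k1'],(c['depth']>0).mean())
print(r.get_state())
E
```

```text
pics
scene [[0.86, -0.297, 0.415, 1.317], [0.511, 0.515, -0.688, -1.233], [-0.009, 0.804, 0.595, 1.155], [0.0, 0.0, 0.0, 1.0]] -0.006552360282962216 0.99576171875
side [[0.915, 0.247, -0.318, 0.117], [-0.402, 0.572, -0.715, -1.035], [0.005, 0.782, 0.623, 0.964], [0.0, 0.0, 0.0, 1.0]] -0.03746862061714847 0.9960546875
wrist [[-0.451, 0.856, 0.254, 0.373], [-0.893, -0.432, -0.128, 0.568], [0.0, -0.285, 0.959, 0.384], [0.0, 0.0, 0.0, 1.0]] 0.0022902306422784343 0.9959635416666667
{'time_s': 0.15, 'joints': array([ 7.97028233e+01,  2.05827585e+01,  6.45151304e-01, -1.28213719e-02,
       -7.01364241e+01, -1.65091617e+01]), 'qd': array([-0.06341816, -0.11056707,  0.15272092,  0.11839367,  0.06568036,
        0.04843598]), 'joint_torque': array([ 2.74591825e-03, -5.83276176e+01,  2.93292582e+01,  7.00119674e+00,
        8.78063642e-03, -1.05753936e-04]), 'tcp_pos': array([0.30426176, 0.60214807, 0.24783   ]), 'eef_rot': array([ 1.79925595e+02, -9.48145815e-03, -2.68106964e+01]), 'contact_force': array([ 0.06025834, -0.00214748, -0.45434437]), 'moment': array([-0.0209351 ,  0.01256668, -0.00829055]), 'gripper_force': 0.0, 'gripper_width': 0.0877055918402657}
```

View pics/scene0.png

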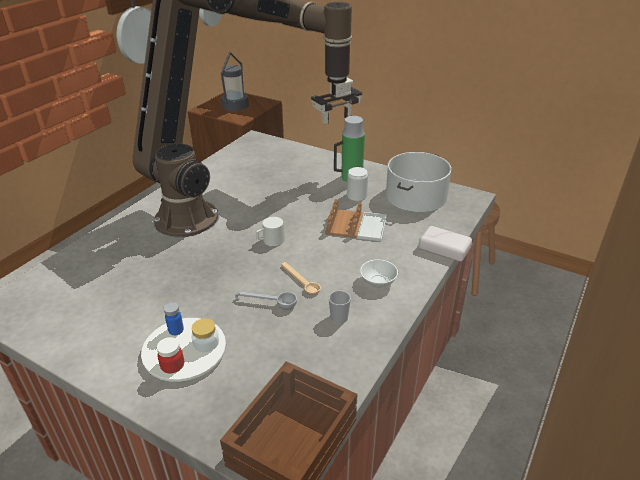

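View pics/side0.png

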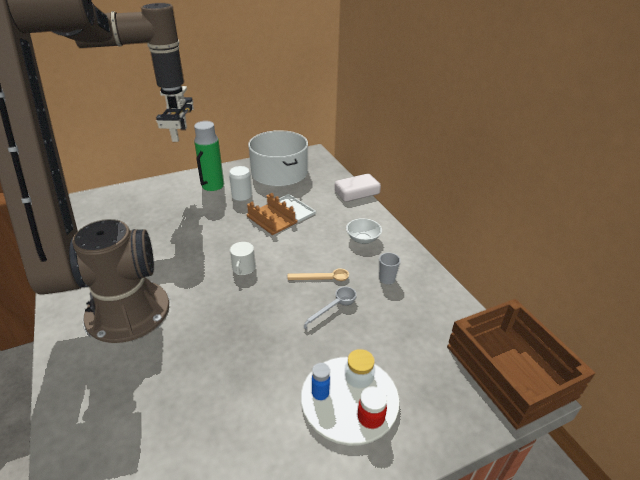

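The scene view shows the spoon with its handle at (283,266) and head at (313,288), and the ladle from (237,297) to its bowl at (287,300). The rest is at (345,222), with the tray on its right at (370,228). The side view agrees: spoon at (290–348,276), ladle from (307,324) to (346,297), rest at (272,215).

Run:
```python
from h import *
rois={'scene':{'spoon':(275,255,325,297),'ladle':(230,285,300,312),'rest':(320,200,390,245),'tub':(155,335,185,375),'tumbler':(328,290,352,325),'bowl':(358,258,400,292),'mug':(255,215,287,247),'tin':(346,166,370,200),'flask':(333,115,366,183),'jar':(190,318,218,350),'shaker':(163,302,184,336)},
'side':{'spoon':(285,264,352,288),'ladle':(300,286,360,330),'rest':(244,192,318,236),'tumbler':(377,252,401,284),'bowl':(344,218,384,246),'mug':(228,242,258,276),'tin':(228,166,252,200),'flask':(192,122,224,192)}}
for n in rois:
    c=pickle.load(open(n+'.pkl','rb')); P=cloud(c)
    tab=P[300:330,150:200].reshape(-1,3) if n=='side' else P[270:290,330:350].reshape(-1,3)
    print(n,'table z',np.median(tab[:,2]))
    for k,(a,b,d,e) in rois[n].items():
        q=P[b:e,a:d].reshape(-1,3); q=q[(q[:,2]>0.006)]
        lo,hi=np.percentile(q,[2,98],axis=0)
        print(k,len(q),'lo',lo.round(3),'hi',hi.round(3),end=' ')
        if k in('spoon','ladle'):
            m=q[:,:2].mean(0); u,s,v=np.linalg.svd(q[:,:2]-m); t=(q[:,:2]-m)@v[0]
            print('axis',v[0].round(3),'ends',(m+v[0]*t.min()).round(3),(m+v[0]*t.max()).round(3),end='')
        print()
```

```text
scene table z -0.001243555385439521
spoon 381 lo [ 0.476 -1.233  0.006] hi [ 1.317 -0.054  1.155] axis [-0.561  0.828] ends [ 1.323 -1.229] [ 0.497 -0.011]
ladle 431 lo [ 0.445 -0.658  0.007] hi [ 0.899 -0.184  0.484] axis [ 0.623 -0.782] ends [ 0.498 -0.158] [ 1.34  -1.215]
rest 996 lo [0.476 0.167 0.006] hi [0.688 0.367 0.07 ] 
tub 1200 lo [ 0.367 -0.617  0.019] hi [ 0.505 -0.493  0.102] 
tumbler 581 lo [ 0.723 -0.21   0.009] hi [ 0.782 -0.148  0.081] 
bowl 737 lo [ 0.726 -0.029  0.007] hi [0.834 0.084 0.047] 
mug 579 lo [ 0.331 -0.003  0.008] hi [0.402 0.077 0.079] 
tin 676 lo [0.393 0.413 0.008] hi [0.522 0.542 0.113] 
flask 1560 lo [0.344 0.42  0.029] hi [0.511 0.597 0.26 ] 
jar 855 lo [ 0.404 -0.509  0.02 ] hi [ 0.531 -0.414  0.092] 
shaker 586 lo [ 0.35  -0.504  0.02 ] hi [ 0.413 -0.459  0.115] 
side table z 0.0006147760815707337
spoon 399 lo [ 0.472 -0.189  0.006] hi [ 0.643 -0.056  0.031] axis [0.443 0.897] ends [ 0.103 -1.028] [ 0.58  -0.062]
ladle 469 lo [ 0.117 -1.035  0.007] hi [ 0.617 -0.185  0.964] axis [-0.535 -0.845] ends [ 0.586 -0.174] [ 0.063 -1.   ]
rest 1340 lo [0.463 0.17  0.007] hi [0.671 0.42  0.069] 
tumbler 513 lo [ 0.722 -0.209  0.01 ] hi [ 0.779 -0.149  0.081] 
bowl 643 lo [ 0.723 -0.032  0.007] hi [0.836 0.084 0.047] 
mug 688 lo [ 0.327 -0.004  0.009] hi [0.395 0.078 0.078] 
tin 662 lo [0.441 0.416 0.01 ] hi [0.516 0.488 0.112] 
flask 1537 lo [0.34  0.515 0.013] hi [0.433 0.588 0.259]
```

View pics/wrist0.png

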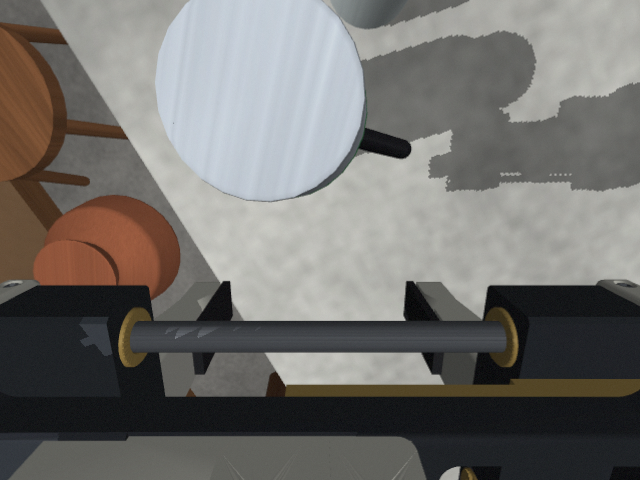

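The wrist view shows the top of the flask at (260,90), right beside the gripper, so the first move goes straight up. Next I filter the depth holes out of the clouds.

```bash
cat >> h.py <<'E'
def objfit(P,c,box,zr,L):
    (x0,x1),(y0,y1)=box
    m=(c['depth']>0.05)&(P[...,0]>x0)&(P[...,0]<x1)&(P[...,1]>y0)&(P[...,1]<y1)&(P[...,2]>zr[0])&(P[...,2]<zr[1])
    return m
E
python3 - <<'E'
from h import *
for n in ['scene','side']:
    c=pickle.load(open(n+'.pkl','rb')); P=cloud(c)
    for k,box,z0 in [('spoon',((.44,.68),(-.12,.02)),.007),('ladle',((.42,.66),(-.26,-.125)),.012)]:
        q=P[objfit(P,c,box,(z0,.06),0)]
        # handle fit: iterate PCA on the narrow part
        m=q[:,:2].mean(0); v=np.linalg.svd(q[:,:2]-m)[2][0]; v=v*np.sign(v[0])
        t=(q[:,:2]-m)@v; lo,hi=np.percentile(t,[1,99]); h=q[(t>lo+.02)&(t<hi-.075)]
        mh=h[:,:2].mean(0); vh=np.linalg.svd(h[:,:2]-mh)[2][0]; vh*=np.sign(vh[0])
        t=(q[:,:2]-mh)@vh; lo,hi=np.percentile(t,[.7,99.3])
        print(n,k,len(q),'yaw',np.degrees(np.arctan2(vh[1],vh[0])).round(1),'ends',(mh+vh*lo).round(4),(mh+vh*hi).round(4),'len',(hi-lo).round(3),'zhandle',np.percentile(h[:,2],[50,95]).round(4))
    # rest: boards tops
    m=objfit(P,c,((.44,.72),(.13,.42)),(.045,.08),0); q=P[m]; print('boards',len(q),q.min(0).round(3),q.max(0).round(3))
    np.save(n+'_rest.npy',P[objfit(P,c,((.42,.74),(.1,.42)),(.006,.08),0)])
    M=np.zeros((480,640,3),np.uint8)
for n in ['scene','side']:
    c=pickle.load(open(n+'.pkl','rb'))
    a=c['frame'][190:255,310:400] if n=='scene' else c['frame'][185:245,235:325]
    cv2.imwrite(f'pics/rest_{n}.png',cv2.resize(a,None,fx=6,fy=6,interpolation=cv2.INTER_CUBIC))
    q=np.load(n+'_rest.npy'); img=np.full((320,320),0,np.uint8)
    for x,y,z in q: img[int(320-(y-.1)*1000),int((x-.42)*1000)]=max(img[int(320-(y-.1)*1000),int((x-.42)*1000)],int(40+z*2600))
    cv2.imwrite(f'pics/top_{n}.png',img)
a=cv2.imread('pics/top_scene.png');b=cv2.imread('pics/top_side.png');cv2.imwrite('pics/top.png',np.hstack([a,b]))
E
```

```text
scene spoon 237 yaw -24.0 ends [ 0.4742 -0.056 ] [ 0.6379 -0.129 ] len 0.179 zhandle [0.0119 0.017 ]
scene ladle 351 yaw 20.1 ends [ 0.4619 -0.26  ] [ 0.6578 -0.1883] len 0.209 zhandle [0.0259 0.0322]
boards 204 [0.468 0.167 0.045] [0.602 0.42  0.077]
side spoon 316 yaw -22.5 ends [ 0.4718 -0.0578] [ 0.6399 -0.1275] len 0.182 zhandle [0.0128 0.017 ]
side ladle 374 yaw 11.3 ends [ 0.458 -0.252] [ 0.6509 -0.2135] len 0.197 zhandle [0.0284 0.0322]
boards 342 [0.457 0.168 0.045] [0.6   0.42  0.079]
```

View pics/top.png

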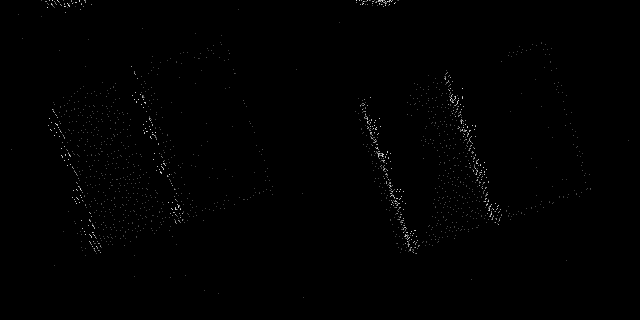

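The top-down plot shows both board lines and the tray outline, which puts the rest at about (0.54, 0.24) with a yaw of about 17°. Now I go up, then across to look at the rest from close by.

```bash
python3 -m pendant '[[[0,0,-1,0,0,0,1],[0,0,-1,0,0,0,1],[0,0,-1,0,0,0,1],[0,0,-1,0,0,0,1],[0,0,-1,0,0,0,1],[0.8,0.6,0,0,0,0,1],[0.8,0.6,0,0,0,0,1],[0.8,0.6,0,0,0,0,1]]]' 
python3 -m pendant '[[[0.8,0.6,0,0,0,0,0.2],[0.8,0.6,0,0,0,0,0.2],[0.8,0.6,0,0,0,0,0.2],[0.8,0.6,0,0,0,0,0.2],[0.8,0.6,0,0,0,0,0.2],[0.8,0.6,0,0,0,0,0.2],[0.8,0.6,0,0,0,0,0.2],[0.8,0.6,0,0,0,0,0.2]]]'
python3 -m pendant '[[[0.8,0.6,0,0,0,0,0.2],[0.8,0.6,0,0,0,0,0.2],[0.8,0.6,0,0,0,0,0.2],[0.8,0.6,0,0,0,0,0.2],[0.8,0.6,0,0,0,0,0.2],[0.8,0.6,0,0,0,0,0.2],[0.8,0.6,0,0,0,0,0.2],[0,0,0,0,0,0,0.2]]]'
python3 - <<'E'
from h import *
c=cap('wrist'); pickle.dump(c,open('w1.pkl','wb')); cv2.imwrite('pics/w1.png',c['frame']); print(c['camera_matrix'],c['state']['qd'].round(1))
E
```

```text
time_s: 0.95
tcp_pos: [0.3314, 0.5467, 0.3474]
eef_rot: [179.9, -0.0, -26.8]
contact_force: [0.5, -0.3, 0.9]
gripper_width: 0.0874
gripper_force: 0.0
time_s: 1.75
tcp_pos: [0.4027, 0.4038, 0.3486]
eef_rot: [-180.0, -0.0, -26.8]
contact_force: [0.8, -0.5, 0.2]
gripper_width: 0.0528
gripper_force: 0.0
time_s: 2.55
tcp_pos: [0.4649, 0.2775, 0.3487]
eef_rot: [180.0, -0.0, -26.9]
contact_force: [0.3, 0.4, -0.2]
gripper_width: 0.0529
gripper_force: 0.0
[[341.95116206   0.         317.69359479]
 [  0.         341.95116206 241.25804918]
 [  0.           0.           1.        ]] [ 1.9  0.4  0.5 -0.3  0.4 -2.3]
```

View pics/w1.png

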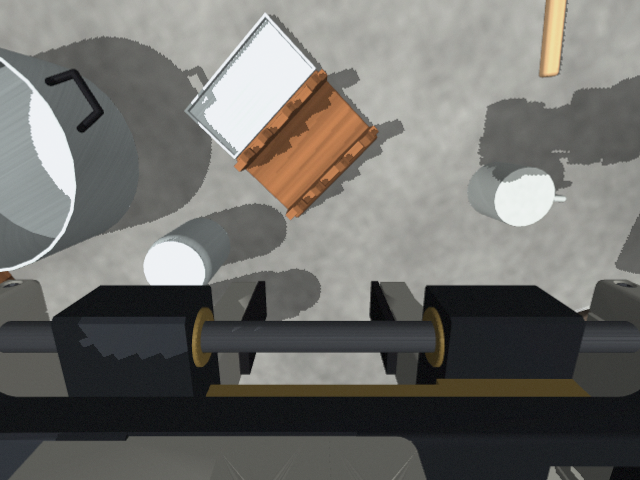

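The rest is clear here: board 1 from (240,165) to (322,77), board 2 from (292,212) to (375,132), with the tray at the upper left. I fit it from this view's depth.

```bash
cat > fitrest.py <<'E'
from h import *
import sys
from scipy.optimize import minimize
c=pickle.load(open(sys.argv[1],'rb')); P=cloud(c)
q=P[objfit(P,c,((.44,.66),(.13,.37)),(.045,.08),0)]
yaw=np.radians(17.6)
def split(y):
    ex=np.array([np.cos(y),np.sin(y)]); return q[:,:2]@ex
f=lambda y:(lambda s:np.minimum(abs(s-np.percentile(s,20)),abs(s-np.percentile(s,80))).mean())(split(y))
ys=np.radians(np.arange(8,28,.1)); yaw=ys[np.argmin([f(y) for y in ys])]
s=split(yaw); ex=np.array([np.cos(yaw),np.sin(yaw)]); ey=np.array([-ex[1],ex[0]])
mid=(s.min()+s.max())/2; a,b=s<mid,s>=mid
A,B=[(np.percentile(s[k],3)+np.percentile(s[k],97))/2 for k in (a,b)]
t=q[:,:2]@ey
print('yaw',np.degrees(yaw).round(2),'board x',A.round(4),B.round(4),'sep',(B-A).round(4),'thick',[np.ptp(np.percentile(s[k],[3,97])).round(4) for k in (a,b)])
for k in (a,b): print('y range',np.percentile(t[k],[.5,99.5]).round(4), np.ptp(np.percentile(t[k],[.5,99.5])).round(4), len(t[k]), 'zmax',q[k][:,2].max().round(4))
t0=np.mean([np.percentile(t[k],[.5,99.5]).mean() for k in (a,b)]); cx=(A+B)/2
print('centre',(cx*ex+t0*ey).round(4),'narrow',(cx*ex+(t0+.038)*ey).round(4),'wide',(cx*ex+(t0-.040)*ey).round(4))
# height profile along boards
for k in (a,b):
    tt=t[k]-t0; zz=q[k][:,2]; print([(y,round(float(np.max(zz[abs(tt-y/1000)<2])) if False else float(np.median(zz[abs(tt-y/1000)<2e-3])),3) if (abs(tt-y/1000)<2e-3).any() else (y,None) for y in range(-78,79,4)])
E
python3 fitrest.py w1.pkl
```

```text
File "fitrest.py", line 21
    tt=t[k]-t0; zz=q[k][:,2]; print([(y,round(float(np.max(zz[abs(tt-y/1000)<2])) if False else float(np.median(zz[abs(tt-y/1000)<2e-3])),3) if (abs(tt-y/1000)<2e-3).any() else (y,None) for y in range(-78,79,4)])
                                                                                                                                                                                                                  ^
SyntaxError: closing parenthesis ']' does not match opening parenthesis '('
```

Run:
```python
from h import *
# base/board silhouette via colour in w1, by rays
c=pickle.load(open('w1.pkl','rb')); f=c['frame']; hsv=cv2.cvtColor(f,cv2.COLOR_BGR2HSV)
m=((hsv[...,0]<20)&(hsv[...,1]>110)).astype(np.uint8); m[280:]=0; m[:,:180]=0; m[:,420:]=0
P=cloud(c); 
q=P[(m>0)&(c['depth']>0)]; b=q[(q[:,2]<.018)&(q[:,2]>.008)]
rect=cv2.minAreaRect((b[:,:2]*1000).astype(np.float32)); print('base pts',len(b),rect)
t=P[objfit(P,c,((.44,.75),(.1,.42)),(.006,.08),0)]
ex=np.array([np.cos(np.radians(17.6)),np.sin(np.radians(17.6))]); print(np.percentile(t[:,:2]@ex,[1,99]))
```

```text
base pts 7634 ((531.6251831054688, 262.3925476074219), (114.9619140625, 154.99400329589844), 18.33640480041504)
[0.5299473  0.72957212]
```

```bash
sed -i 's/^    tt=.*/    print([(y,round(float(np.median(q[k][abs(t[k]-t0-y\/1000)<2e-3][:,2])),3)) for y in range(-76,77,4) if (abs(t[k]-t0-y\/1000)<2e-3).any()])/' fitrest.py; python3 fitrest.py w1.pkl
# move toward the spoon/ladle: tool y 0.29, x 0.2
python3 -m pendant '[[[0.4,0.9,0,0,0,0,0.2],[0.4,0.9,0,0,0,0,0.2],[0.4,0.9,0,0,0,0,0.2],[0.4,0.9,0,0,0,0,0.2],[0.4,0.9,0,0,0,0,0.2],[0.4,0.9,0,0,0,0,0.2],[0.4,0.9,0,0,0,0,0.2],[0.4,0.9,0,0,0,0,0.2]]]'
python3 -m pendant '[[[0.4,0.9,0.2,0,0,0,0.2],[0.4,0.9,0.2,0,0,0,0.2],[0.4,0.9,0.2,0,0,0,0.2],[0.4,0.9,0.2,0,0,0,0.2],[0.4,0.9,0.2,0,0,0,0.2],[0.4,0.9,0.2,0,0,0,0.2],[0.4,0.9,0.2,0,0,0,0.2],[0,0,0,0,0,0,0.2]]]'
python3 - <<'E'
from h import *
c=cap('wrist'); pickle.dump(c,open('w2.pkl','wb')); cv2.imwrite('pics/w2.png',c['frame']); print(c['state']['qd'].round(1))
E
```

```text
yaw 18.3 board x 0.5431 0.6306 sep 0.0875 thick [np.float64(0.0096), np.float64(0.0097)]
y range [0.0058 0.1594] 0.1536 1115 zmax 0.0711
y range [0.006  0.1597] 0.1537 1284 zmax 0.0713
centre [0.5312 0.2628] narrow [0.5192 0.2989] wide [0.5437 0.2248]
[(-76, 0.05), (-72, 0.05), (-68, 0.063), (-64, 0.066), (-60, 0.068), (-56, 0.065), (-52, 0.051), (-48, 0.05), (-44, 0.05), (-40, 0.049), (-36, 0.05), (-32, 0.05), (-28, 0.051), (-24, 0.065), (-20, 0.068), (-16, 0.066), (-12, 0.061), (-8, 0.05), (-4, 0.05), (0, 0.05), (4, 0.05), (8, 0.05), (12, 0.05), (16, 0.063), (20, 0.067), (24, 0.067), (28, 0.063), (32, 0.05), (36, 0.049), (40, 0.05), (44, 0.05), (48, 0.063), (52, 0.068), (56, 0.068), (60, 0.063), (64, 0.05), (68, 0.05), (72, 0.049), (76, 0.05)]
[(-76, 0.05), (-72, 0.05), (-68, 0.063), (-64, 0.066), (-60, 0.069), (-56, 0.065), (-52, 0.053), (-48, 0.05), (-44, 0.05), (-40, 0.05), (-36, 0.05), (-32, 0.05), (-28, 0.051), (-24, 0.065), (-20, 0.068), (-16, 0.065), (-12, 0.062), (-8, 0.05), (-4, 0.05), (0, 0.05), (4, 0.049), (8, 0.05), (12, 0.05), (16, 0.063), (20, 0.068), (24, 0.067), (28, 0.064), (32, 0.05), (36, 0.05), (40, 0.05), (44, 0.05), (48, 0.063), (52, 0.067), (56, 0.067), (60, 0.063), (64, 0.05), (68, 0.05), (72, 0.05), (76, 0.05)]
time_s: 3.4
tcp_pos: [0.4559, 0.1206, 0.3488]
eef_rot: [-180.0, -0.0, -26.8]
contact_force: [0.8, -1.1, -0.2]
gripper_width: 0.0525
gripper_force: 0.0
time_s: 4.2
tcp_pos: [0.4484, -0.0177, 0.3202]
eef_rot: [180.0, 0.0, -26.9]
contact_force: [-0.5, 0.2, -0.0]
gripper_width: 0.0527
gripper_force: 0.0
[ 1.9  0.1  0.9 -0.  -0.1 -2.7]
```

View pics/w2.png

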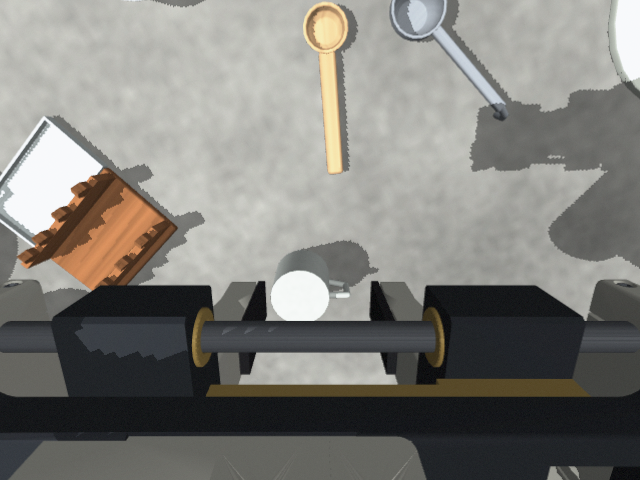

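The spoon runs from handle end (335,172) to head (326,27). The ladle runs from its hook at (502,113) to the bowl at (418,8). I fit both from this view.

```bash
cat > fitobj.py <<'E'
from h import *
import sys
c=pickle.load(open(sys.argv[1],'rb')); P=cloud(c)
z0=np.median(P[60:120,180:260,2]); print('table z',z0.round(4))
m=((c['depth']>0.05)&(P[...,2]>.006)&(P[...,2]<.05)).astype(np.uint8); m[260:]=0
n,l,st,_=cv2.connectedComponentsWithStats(m)
for i in range(1,n):
    if st[i,4]<600: continue
    q=P[l==i]; cen=q[:,:2].mean(0)
    if not(.45<cen[0]<.7 and -.3<cen[1]<.0): continue
    pca=lambda p:(p.mean(0),np.linalg.svd(p-p.mean(0),full_matrices=False)[2][0])
    mm,v=pca(q[:,:2]); t=(q[:,:2]-mm)@v; w=(q[:,:2]-mm)@np.array([-v[1],v[0]])
    # bowl end = wider end
    if np.ptp(w[t>np.percentile(t,80)])<np.ptp(w[t<np.percentile(t,20)]): v=-v;t=-t
    h=q[(t>t.min()+.03)&(t<t.min()+.11)]; mh,vh=pca(h[:,:2]); vh=vh*np.sign(vh@v)
    t=(q[:,:2]-mh)@vh; wd=(h[:,:2]-mh)@np.array([-vh[1],vh[0]])
    mh=mh+np.array([-vh[1],vh[0]])*np.percentile(wd,[2,98]).mean(); a,b=np.percentile(t,[.3,99.7])
    print(st[i],'yaw',np.degrees(np.arctan2(vh[1],vh[0])).round(2),'tail',(mh+a*vh).round(4),'tip',(mh+b*vh).round(4),'len',(b-a).round(4),'w',np.ptp(np.percentile(wd,[2,98])).round(4),'zh',np.median(h[:,2]).round(4))
    for nm,off in (('spoon',.080),('ladle',.077)): print('  origin as',nm,(mh+(a+off)*vh).round(4))
    for g in (.012,.014,.02): print('  ',g,(mh+(a+(.08 if np.median(h[:,2])<.02 else .077)+g)*vh).round(4))
E
python3 fitobj.py w2.pkl
```

```text
table z -0.0001
[ 303    1   45  174 3066] yaw -22.1 tail [ 0.4709 -0.0528] tip [ 0.6447 -0.1234] len 0.1876 w 0.0192 zh 0.0135
  origin as spoon [ 0.545  -0.0829]
  origin as ladle [ 0.5422 -0.0818]
   0.012 [ 0.5561 -0.0874]
   0.014 [ 0.558  -0.0882]
   0.02 [ 0.5635 -0.0904]
[ 389    0  119  122 2423] yaw 19.42 tail [ 0.438  -0.2632] tip [ 0.6129 -0.2016] len 0.1855 w 0.0114 zh 0.0293
  origin as spoon [ 0.5134 -0.2366]
  origin as ladle [ 0.5106 -0.2376]
   0.012 [ 0.5219 -0.2337]
   0.014 [ 0.5238 -0.233 ]
   0.02 [ 0.5295 -0.231 ]
```

```bash
cat > to.py <<'E'
# shift needed in tool axes (units of 20mm / 4deg) from current pose to X Y Z YAW, after turning first
from h import *
import sys
X,Y,Z,W=map(float,sys.argv[1:5]); s=r.get_state(); e=s['eef_rot']
d=np.array([X,Y,Z])-s['tcp_pos']; y=np.radians(W)
Rt=R.from_euler('xyz',[180,0,W],degrees=True).as_matrix(); dw=(W-e[2]+180)%360-180
print('after turn: shift units',(Rt.T@d/.02).round(2),'turn wz units',round(-dw/4,2),'| t',s['time_s'],'pos',s['tcp_pos'].round(4),e.round(2),'w',round(s['gripper_width'],4),'F',s['contact_force'].round(1),'grip',round(s['gripper_force'],1),'j6',s['joints'][5].round(1))
E
python3 -m pendant '[[[0,0,0.6,0,0,-0.6,0.2],[0,0,0.6,0,0,-0.6,0.2],[0.9,0.2,1,0,0,0,0.2],[0.9,0.2,1,0,0,0,0.2],[0.9,0.2,1,0,0,0,0.2],[0.9,0.2,1,0,0,0,0.2],[0.9,0.2,1,0,0,0,0.2],[0.9,0.2,1,0,0,0,0.2]]]'
python3 -m pendant '[[[0.9,0,1,0,0,0,0.2],[0,0,1,0,0,0,0.2],[0,0,1,0,0,0,0.2],[0,0,1,0,0,0,0.2],[0,0,0,0,0,0,0.2],[0,0,0,0,0,0,0.2],[0,0,0,0,0,0,0.2],[0,0,0,0,0,0,0.2]]]'
python3 to.py 0.558 -0.0882 0.024 -22.1
python3 -c "
from h import *
c=cap('wrist'); pickle.dump(c,open('w3.pkl','wb')); cv2.imwrite('pics/w3.png',c['frame'])"; python3 fitobj.py w3.pkl
```

```text
time_s: 5.05
tcp_pos: [0.5412, -0.0783, 0.176]
eef_rot: [-180.0, -0.0, -22.0]
contact_force: [0.4, -0.4, 0.3]
gripper_width: 0.0519
gripper_force: 0.0
time_s: 5.85
tcp_pos: [0.558, -0.0846, 0.0978]
eef_rot: [-179.9, -0.1, -22.0]
contact_force: [0.7, -0.4, -0.3]
gripper_width: 0.0528
gripper_force: 0.0
after turn: shift units [0.07 0.17 3.69] turn wz units 0.03 | t 5.85 pos [ 0.558  -0.0846  0.0978] [-1.7994e+02 -1.0000e-01 -2.1990e+01] w 0.0528 F [ 0.7 -0.4 -0.3] grip 0.0 j6 56.8
table z -0.0002
[ 444   84  155  176 8813] yaw -9.03 tail [ 0.5061 -0.1995] tip [ 0.6179 -0.2173] len 0.1132 w 0.0601 zh 0.0249
  origin as spoon [ 0.5851 -0.2121]
  origin as ladle [ 0.5822 -0.2116]
   0.012 [ 0.594  -0.2135]
   0.014 [ 0.596  -0.2138]
   0.02 [ 0.6019 -0.2147]
[ 285  108   82  152 5241] yaw -22.41 tail [ 0.5555 -0.0872] tip [ 0.644  -0.1236] len 0.0956 w 0.046 zh 0.0135
  origin as spoon [ 0.6295 -0.1177]
  origin as ladle [ 0.6267 -0.1165]
   0.012 [ 0.6406 -0.1222]
   0.014 [ 0.6424 -0.123 ]
   0.02 [ 0.648  -0.1253]
```

```bash
python3 -m pendant '[[[0.1,0.2,0.9,0,0,0,0.2],[0,0,0.9,0,0,0,0.2],[0,0,0.9,0,0,0,0.2],[0,0,0.6,0,0,0,0.2],[0,0,0.3,0,0,0,0.2],[0,0,0.1,0,0,0,0.2],[0,0,0,0,0,0,0.2],[0,0,0,0,0,0,-1]]]' 30
python3 -m pendant '[[[0,0,0,0,0,0,-1],[0,0,0,0,0,0,-1],[0,0,0,0,0,0,-1],[0,0,0,0,0,0,-1],[0,0,-0.5,0,0,0,-1],[0,0,-1,0,0,0,-1],[0,0,-1,0,0,0,-1],[0,0,-1,0,0,0,-1]]]'
python3 to.py 0.56 0.224 0.17 18.3
```

```text
time_s: 6.7
tcp_pos: [0.5581, -0.0892, 0.0233]
eef_rot: [-180.0, -0.1, -22.0]
contact_force: [0.5, 0.8, 0.6]
gripper_width: 0.0487
gripper_force: 0.0
time_s: 7.5
tcp_pos: [0.5575, -0.0893, 0.0938]
eef_rot: [180.0, 0.0, -22.0]
contact_force: [-0.1, 0.3, -1.1]
gripper_width: 0.0197
gripper_force: 30.0
after turn: shift units [  5.04 -14.83  -3.81] turn wz units -10.07 | t 7.5 pos [ 0.5575 -0.0893  0.0938] [ 1.7999e+02  1.0000e-02 -2.2000e+01] w 0.0197 F [-0.1  0.3 -1.1] grip 30.0 j6 57.2
```

```bash
python3 -m pendant '[[[0,-0.4,-1,0,0,0,-1],[0,-0.4,-1,0,0,0,-1],[-0.4,-1,-1,0,0,0,-1],[-0.4,-1,-0.8,0,0,0,-1],[-0.4,-1,0,0,0,0,-1],[-0.4,-1,0,0,0,0,-1],[-0.4,-1,0,0,0,0,-1],[-0.4,-1,0,0,0,0,-1]]]'
python3 -m pendant '[[[-0.4,-1,0,0,0,0,-1],[-0.4,-1,0,0,0,0,-1],[-0.4,-1,0,0,0,0,-1],[-0.4,-1,0,0,0,0,-1],[-0.4,-1,0,0,0,0,-1],[-0.4,-1,0,0,0,0,-1],[-0.4,-1,0,0,0,0,-1],[-0.4,-1,0,0,0,0,-1]]]'
python3 -m pendant '[[[-0.3,0,0,0,0,-1,-1],[0,0,0,0,0,-1,-1],[0,0,0,0,0,-1,-1],[0,0,0,0,0,-1,-1],[0,0,0,0,0,-1,-1],[0,0,0,0,0,-1,-1],[0,0,0,0,0,-1,-1],[0,0,0,0,0,-1,-1]]]'
python3 -m pendant '[[[0,0,0,0,0,-1,-1],[0,0,0,0,0,-1,-1],[0,0,0,0,0,-0.1,-1],[0,0,0.5,0,0,0,-1],[0,0,1,0,0,0,-1],[0,0,0.5,0,0,0,-1],[0,0,0,0,0,0,-1],[0,0,0,0,0,0,-1]]]'
python3 to.py 0.557 0.2292 0.0733 18.3
python3 -c "
from h import *
c=cap('wrist'); pickle.dump(c,open('w4.pkl','wb')); cv2.imwrite('pics/w4.png',c['frame'])"; python3 fitrest.py w4.pkl | head -5
```

```text
time_s: 8.3
tcp_pos: [0.5638, 0.0557, 0.1693]
eef_rot: [-180.0, -0.0, -22.0]
contact_force: [0.0, -0.8, -0.9]
gripper_width: 0.0199
gripper_force: 30.0
time_s: 9.1
tcp_pos: [0.5645, 0.2281, 0.1692]
eef_rot: [-180.0, -0.0, -22.0]
contact_force: [-0.8, -0.1, -0.1]
gripper_width: 0.0195
gripper_force: 30.0
time_s: 9.9
tcp_pos: [0.559, 0.2297, 0.1689]
eef_rot: [-180.0, -0.0, 10.2]
contact_force: [0.2, -0.5, -0.7]
gripper_width: 0.0195
gripper_force: 30.0
time_s: 10.7
tcp_pos: [0.5592, 0.2294, 0.1285]
eef_rot: [180.0, 0.0, 18.4]
contact_force: [0.4, 0.5, -0.6]
gripper_width: 0.0197
gripper_force: 30.0
after turn: shift units [-0.11 -0.02  2.76] turn wz units 0.02 | t 10.7 pos [0.5592 0.2294 0.1285] [1.7997e+02 2.0000e-02 1.8380e+01] w 0.0197 F [ 0.4  0.5 -0.6] grip 30.0 j6 67.5
yaw 18.4 board x 0.5398 0.6309 sep 0.0912 thick [np.float64(0.0048), np.float64(0.0098)]
y range [0.0261 0.058 ] 0.0318 42 zmax 0.0666
y range [0.0044 0.158 ] 0.1536 3905 zmax 0.0711
centre [0.536  0.2432] narrow [0.524  0.2793] wide [0.5486 0.2053]
[(-36, 0.064), (-32, 0.063), (-4, 0.065)]
```

View pics/w4.png

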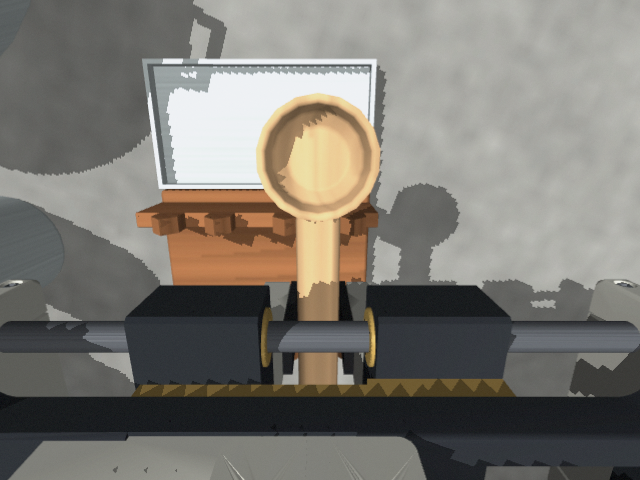

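The spoon hangs lined up: its handle (318,250) is centred over the wide notch (about (325,215)) and the head (318,155) is over the tray. Lowering it now.

```bash
python3 -m pendant '[[[-0.1,0,0.5,0,0,0,-1],[0,0,0.5,0,0,0,-1],[0,0,0.5,0,0,0,-1],[0,0,0.5,0,0,0,-1],[0,0,0.4,0,0,0,-1],[0,0,0.3,0,0,0,-1],[0,0,0,0,0,0,-1],[0,0,0,0,0,0,-1]]]'
python3 to.py 0.557 0.2292 0.0733 18.3
```

```text
time_s: 11.55
tcp_pos: [0.5573, 0.2288, 0.0745]
eef_rot: [180.0, 0.0, 18.4]
contact_force: [0.2, -0.1, 0.5]
gripper_width: 0.0195
gripper_force: 30.0
after turn: shift units [-0.01 -0.02  0.06] turn wz units 0.03 | t 11.55 pos [0.5573 0.2288 0.0745] [1.7999e+02 1.0000e-02 1.8400e+01] w 0.0195 F [ 0.2 -0.1  0.5] grip 30.0 j6 67.5
```

```bash
python3 -m pendant '[[[0,0,0,0,0,0,-0.1],[0,0,0,0,0,0,-0.1],[0,0,0,0,0,0,-0.1],[0,0,-0.4,0,0,0,-0.1],[0,0,-1,0,0,0,-0.1],[0,0,-1,0,0,0,-0.1],[0,0,-1,0,0,0,-0.1],[0,0,-1,0,0,0,-0.1]]]'
python3 -m pendant '[[[0,0,-1,0,0,0,0],[0,0.4,-1,0,0,0,0],[-0.4,1,0,0,0,0,0],[-0.4,1,0,0,0,0,0],[-0.4,1,0,0,0,0,0],[-0.4,1,0,0,0,0,0],[-0.4,1,0,0,0,0,0],[-0.4,1,0,0,0,0,0]]]'
python3 -m pendant '[[[-0.4,1,0,0,0,0,0],[-0.4,1,0,0,0,0,0],[-0.4,1,0,0,0,0,0],[-0.4,1,0,0,0,0,0],[-0.4,1,0,0,0,0,0],[-0.4,1,0,0,0,0,0],[-0.4,1,0,0,0,0,0],[-0.4,1,0,0,0,0,0]]]'
python3 -m pendant '[[[-0.4,1,0,0,0,0,0],[-0.4,1,0,0,0,0,0],[-0.4,1,0,0,0,0,0],[-0.4,1,0,0,0,0,0],[-0.4,1,0,0,0,0,0],[-0.4,1,0,0,0,0,0],[-0.4,1,0,0,0,-0.3,0],[0,0,0,0,0,0,0]]]'
python3 -c "
from h import *
c=cap('wrist'); pickle.dump(c,open('w5.pkl','wb')); cv2.imwrite('pics/w5.png',c['frame'])
c=cap('side'); pickle.dump(c,open('s5.pkl','wb'));cv2.imwrite('pics/s5.png',c['frame'][170:330,220:420])
P=cloud(c); m=objfit(P,c,((.44,.75),(.12,.36)),(.03,.09),0)
ex=np.array([.9494,.314]); ey=np.array([-.314,.9494]); q=P[m]; d=q[:,:2]-[.5312,.2628]; X=d@ex;Y=d@ey
for a in range(-70,130,10):
  k=(abs(X-a/1000)<.005)&(abs(Y+.04)<.011); 
  if k.any(): print(a,k.sum(),q[k][:,2].max().round(4),np.median(q[k][:,2]).round(4))
"; python3 fitobj.py w5.pkl; python3 to.py 0.5295 -0.231 0.029 19.4
```

```text
time_s: 12.35
tcp_pos: [0.5572, 0.2288, 0.1642]
eef_rot: [-180.0, -0.0, 18.4]
contact_force: [0.1, -0.9, 0.3]
gripper_width: 0.0393
gripper_force: 0.0
time_s: 13.15
tcp_pos: [0.551, 0.09, 0.2018]
eef_rot: [180.0, 0.1, 18.4]
contact_force: [0.7, 0.7, 0.3]
gripper_width: 0.0436
gripper_force: 0.0
time_s: 13.95
tcp_pos: [0.5404, -0.0817, 0.2019]
eef_rot: [-180.0, 0.1, 18.3]
contact_force: [0.2, 0.4, 0.1]
gripper_width: 0.0433
gripper_force: 0.0
time_s: 14.75
tcp_pos: [0.5311, -0.2329, 0.2016]
eef_rot: [-180.0, 0.1, 19.5]
contact_force: [0.4, -0.1, 0.1]
gripper_width: 0.0439
gripper_force: 0.0
-70 10 0.0666 0.065
-60 14 0.0665 0.0616
-50 19 0.0674 0.0549
-40 9 0.0674 0.0629
-30 10 0.0652 0.0617
-20 10 0.0647 0.0618
-10 12 0.0663 0.0633
0 11 0.0664 0.0618
10 10 0.0644 0.0617
20 10 0.065 0.061
30 13 0.0674 0.0615
40 18 0.0666 0.0485
50 13 0.0658 0.062
60 9 0.0691 0.0637
70 1 0.0551 0.0551
80 8 0.0602 0.0537
90 9 0.0615 0.0546
100 20 0.0685 0.0573
110 5 0.0648 0.0604
table z -0.0002
[ 283  121   69  139 3203] yaw 18.3 tail [ 0.5    -0.2404] tip [ 0.617  -0.2018] len 0.1232 w 0.0547 zh 0.0223
  origin as spoon [ 0.5759 -0.2153]
  origin as ladle [ 0.5731 -0.2163]
   0.012 [ 0.5845 -0.2125]
   0.014 [ 0.5864 -0.2119]
   0.02 [ 0.5921 -0.21  ]
after turn: shift units [-0.09 -0.04  8.64] turn wz units 0.02 | t 14.85 pos [ 0.5315 -0.2312  0.2018] [-1.7995e+02  7.0000e-02  1.9470e+01] w 0.044 F [-0.9  1.3 -0.9] grip 0.0 j6 113.7
```

Run:
```python
from h import *
c=pickle.load(open('w5.pkl','rb')); P=cloud(c)
m=objfit(P,c,((.45,.68),(-.28,-.15)),(.008,.05),0).astype(np.uint8); m[275:]=0
q=P[m>0]; s=q[(q[:,0]>.555)]
print('circle',cv2.minEnclosingCircle((s[s[:,2]>.02][:,:2]*1000).astype(np.float32)), s[:,2].max())
ex=np.array([np.cos(np.radians(19.4)),np.sin(np.radians(19.4))]);ey=np.array([-ex[1],ex[0]])
d=q[:,:2]-[.5106,-.2376]; X=d@ex; Y=d@ey
for a in range(-10,125,8):
    k=abs(X-a/1000)<.004
    if k.sum()>3: print(a,k.sum(),'y',(np.percentile(Y[k],[1,99])*1000).round(1),'z',q[k][:,2].max().round(4))
print('x max',np.percentile(X,[.5,99.5]))
```

```text
circle ((585.6990966796875, -212.78738403320312), 34.05802917480469) 0.03334951456462448
-10 94 y [-6.5  4. ] z 0.0314
-2 97 y [-6.5  4. ] z 0.031
6 100 y [-6.4  4.9] z 0.031
14 103 y [-6.4  4.9] z 0.0319
22 112 y [-6.3  4.9] z 0.031
30 107 y [-6.3  4.8] z 0.0311
38 117 y [-6.2  4.8] z 0.0311
46 113 y [-6.2  4.8] z 0.0312
54 192 y [-13.3  11. ] z 0.0323
62 406 y [-22.   20.7] z 0.0325
70 249 y [-28.   25.7] z 0.032
78 212 y [-29.7  28.1] z 0.0324
86 205 y [-30.3  28.1] z 0.0333
94 225 y [-29.2  27. ] z 0.0322
102 320 y [-24.7  23.3] z 0.0328
110 295 y [-17.8  15.6] z 0.0328
x max [-0.02576409  0.11217992]
```

The bowl's width peaks 84 mm from the estimated origin rather than 88, so the true origin is 4 mm further back. I correct the grasp by −6 mm along the handle.

```bash
python3 -m pendant '[[[-0.3,0,1,0,0,0,0],[0,0,1,0,0,0,0],[0,0,1,0,0,0,0],[0,0,1,0,0,0,0],[0,0,1,0,0,0,0],[0,0,1,0,0,0,0],[0,0,1,0,0,0,0],[0,0,0.8,0,0,0,0]]]'
python3 -m pendant '[[[0,0,0.6,0,0,0,0],[0,0,0.2,0,0,0,0],[0,0,0,0,0,0,0],[0,0,0,0,0,0,-1],[0,0,0,0,0,0,-1],[0,0,0,0,0,0,-1],[0,0,0,0,0,0,-1],[0,0,0,0,0,0,-1]]]' 40
python3 to.py 0.538 0.305 0.19 18.3
```

```text
time_s: 15.65
tcp_pos: [0.5264, -0.2317, 0.0453]
eef_rot: [-180.0, 0.1, 19.6]
contact_force: [0.3, 0.4, 0.2]
gripper_width: 0.044
gripper_force: 0.0
time_s: 16.45
tcp_pos: [0.5275, -0.2325, 0.0309]
eef_rot: [180.0, -0.0, 19.6]
contact_force: [0.1, -0.9, 1.3]
gripper_width: 0.0113
gripper_force: 40.0
after turn: shift units [  8.94 -25.35  -7.95] turn wz units 0.32 | t 16.45 pos [ 0.5275 -0.2325  0.0309] [ 1.7998e+02 -4.0000e-02  1.9600e+01] w 0.0113 F [ 0.1 -0.9  1.3] grip 40.0 j6 113.9
```

```bash
python3 -m pendant '[[[0,0,-0.4,0,0,0,-1],[0,0,-0.8,0,0,0,-1],[0,0,-1,0,0,0,-1],[0,0,-1,0,0,0.3,-1],[0,0,-1,0,0,0,-1],[0.3,-1,-1,0,0,0,-1],[0.3,-1,-1,0,0,0,-1],[0.3,-1,-0.8,0,0,0,-1]]]'
python3 -m pendant '[[[0.4,-1,0,0,0,0,-1],[0.4,-1,0,0,0,0,-1],[0.4,-1,0,0,0,0,-1],[0.4,-1,0,0,0,0,-1],[0.4,-1,0,0,0,0,-1],[0.4,-1,0,0,0,0,-1],[0.4,-1,0,0,0,0,-1],[0.4,-1,0,0,0,0,-1]]]'
python3 -m pendant '[[[0.4,-1,0,0,0,0,-1],[0.4,-1,0,0,0,0,-1],[0.4,-1,0,0,0,0,-1],[0.4,-1,0,0,0,0,-1],[0.4,-1,0,0,0,0,-1],[0.4,-1,0,0,0,0,-1],[0.3,-1,0,0,0,0,-1],[0.3,-1,0,0,0,0,-1]]]'
python3 -m pendant '[[[0.3,-1,0,0,0,0,-1],[0.3,-1,0,0,0,0,-1],[0.3,-1,0,0,0,0,-1],[0.3,-1,0,0,0,0,-1],[0.2,-1,0,0,0,0,-1],[0.1,-0.8,0,0,0,0,-1],[0,0,0,0,0,0,-1],[0,0,0,0,0,0,-1]]]'
python3 to.py 0.5397 0.3057 0.058 18.3
python3 -c "
from h import *
c=cap('wrist'); pickle.dump(c,open('w6.pkl','wb')); cv2.imwrite('pics/w6.png',c['frame'])"; python3 fitrest.py w6.pkl | head -3
```

```text
time_s: 17.25
tcp_pos: [0.5251, -0.1692, 0.1721]
eef_rot: [180.0, -0.0, 18.4]
contact_force: [0.6, 0.3, -2.2]
gripper_width: 0.0113
gripper_force: 40.0
time_s: 18.05
tcp_pos: [0.5351, 0.0031, 0.1709]
eef_rot: [-180.0, 0.0, 18.4]
contact_force: [-0.1, 0.0, -2.2]
gripper_width: 0.0114
gripper_force: 40.0
time_s: 18.85
tcp_pos: [0.5416, 0.1737, 0.1708]
eef_rot: [-180.0, 0.0, 18.4]
contact_force: [-0.6, 0.1, -2.5]
gripper_width: 0.0111
gripper_force: 40.0
time_s: 19.65
tcp_pos: [0.5335, 0.293, 0.1704]
eef_rot: [180.0, 0.0, 18.4]
contact_force: [-0.3, 0.4, -2.6]
gripper_width: 0.0114
gripper_force: 40.0
after turn: shift units [ 0.5  -0.51  5.62] turn wz units 0.04 | t 19.65 pos [0.5335 0.293  0.1704] [1.7998e+02 3.0000e-02 1.8450e+01] w 0.0114 F [-0.3  0.4 -2.6] grip 40.0 j6 61.3
yaw 27.9 board x 0.6 0.6604 sep 0.0604 thick [np.float64(0.0584), np.float64(0.0587)]
y range [-0.0997 -0.0409] 0.0588 2796 zmax 0.0706
y range [-0.0931 -0.0419] 0.0512 4992 zmax 0.0706
```

View pics/w6.png

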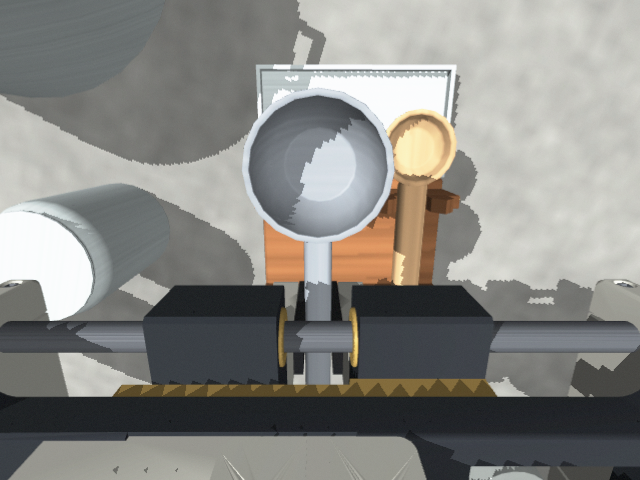

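The spoon is seated at (410,230) with its head over the tray. The ladle's bowl is at (318,165), and the handle is straight. I shift it to the slot line and lower in two stages.

```bash
python3 -m pendant '[[[0.5,-0.5,0.5,0,0,0,-1],[0,0,1,0,0,0,-1],[0,0,1,0,0,0,-1],[0,0,1,0,0,0,-1],[0,0,0.6,0,0,0,-1],[0,0,0.2,0,0,0,-1],[0,0,0,0,0,0,-1],[0,0,0,0,0,0,-1]]]'
python3 to.py 0.5397 0.3057 0.058 18.3
python3 - <<'E'
from h import *
c=cap('side'); P=cloud(c)
ex=np.array([.9494,.314]); ey=np.array([-.314,.9494])
q=P[objfit(P,c,((.4,.75),(.12,.42)),(.03,.11),0)]; d=q[:,:2]-[.5312,.2628]; X=d@ex;Y=d@ey
k=(X>.05)&(X<.16)&(Y>0)&(Y<.09)&(q[:,2]>.03); print('bowl',k.sum(),np.percentile(X[k],[2,98]).round(4),np.percentile(Y[k],[2,98]).round(4),np.percentile(q[k][:,2],[2,98]).round(4))
k=(X>.05)&(X<.16)&(Y<-.01)&(Y>-.09)&(q[:,2]>.03); print('spoonhead',k.sum(),np.percentile(X[k],[2,98]).round(4),np.percentile(Y[k],[2,98]).round(4))
E
```

```text
time_s: 20.5
tcp_pos: [0.5408, 0.3056, 0.0854]
eef_rot: [-180.0, -0.1, 18.4]
contact_force: [0.0, -0.5, -1.5]
gripper_width: 0.0113
gripper_force: 40.0
after turn: shift units [-0.05 -0.02  1.37] turn wz units 0.03 | t 20.5 pos [0.5408 0.3056 0.0854] [-1.7998e+02 -7.0000e-02  1.8400e+01] w 0.0113 F [ 0.  -0.5 -1.5] grip 40.0 j6 60.9
bowl 42 [0.0509 0.1017] [0.0055 0.0303] [0.0514 0.0813]
spoonhead 114 [0.0516 0.1068] [-0.0682 -0.0177]
```

```bash
python3 -m pendant '[[[0,0,0.3,0,0,0,-1],[0,0,0.3,0,0,0,-1],[0,0,0.2,0,0,0,-1],[0,0,0.2,0,0,0,-1],[0,0,0.2,0,0,0,-1],[0,0,0.1,0,0,0,-1],[0,0,0,0,0,0,-1],[0,0,0,0,0,0,-1]]]'
python3 to.py 0.5397 0.3057 0.058 18.3
```

```text
time_s: 21.35
tcp_pos: [0.5401, 0.3051, 0.0588]
eef_rot: [180.0, 0.0, 18.4]
contact_force: [-2.0, -0.7, 3.5]
gripper_width: 0.0115
gripper_force: 40.0
after turn: shift units [-0.01 -0.03  0.04] turn wz units 0.03 | t 21.35 pos [0.5401 0.3051 0.0588] [1.7999e+02 1.0000e-02 1.8400e+01] w 0.0115 F [-2.  -0.7  3.5] grip 40.0 j6 60.9
```

```bash
python3 -m pendant '[[[0,0,0,0,0,0,-0.2],[0,0,0,0,0,0,-0.2],[0,0,0,0,0,0,-0.2],[0,0,0,0,0,0,-0.2],[0,0,-0.4,0,0,0,-0.2],[0,0,-0.8,0,0,0,-0.2],[0,0,-1,0,0,0,-0.2],[0,0,-1,0,0,0,-0.2]]]'
python3 -m pendant '[[[0,0,-1,0,0,0,-0.2],[0,0,-1,0,0,0,-0.2],[-1,0,-1,0,0,0,-0.2],[-1,0,-1,0,0,0,-0.2],[-1,0,-1,0,0,0,-0.2],[-1,0,0,0,0,0,-0.2],[-0.5,0,0,0,0,0,-0.2],[0,0,0,0,0,0,-0.2]]]'
python3 - <<'E'
from h import *
c=cap('wrist'); pickle.dump(c,open('w7.pkl','wb')); cv2.imwrite('pics/w7.png',c['frame']); P=cloud(c)
ex=np.array([.9494,.314]); ey=np.array([-.314,.9494])
q=P[objfit(P,c,((.4,.8),(.1,.45)),(.03,.11),0)]; d=q[:,:2]-[.5312,.2628]; X=d@ex;Y=d@ey
for n,y0,hw in (('ladle',.038,.012),('spoon',-.04,.016)):
    print(n)
    for a in range(-80,150,10):
        k=(abs(X-a/1000)<.005)&(abs(Y-y0)<(hw if a<50 else .04))&(q[:,2]>.054)
        if k.sum()>4: print(a,k.sum(),'y',(np.percentile(Y[k],[2,98])*1000).round(1),'z',np.median(q[k][:,2]).round(4),q[k][:,2].max().round(4))
    k=(X>.055)&(abs(Y-y0)<.038)&(q[:,2]>.045); print('tip x',np.percentile(X[k],99.5).round(4))
E
```

```text
time_s: 22.15
tcp_pos: [0.5402, 0.3052, 0.1237]
eef_rot: [180.0, 0.0, 18.4]
contact_force: [-0.2, -0.1, 0.9]
gripper_width: 0.035
gripper_force: 0.0
time_s: 22.95
tcp_pos: [0.454, 0.2765, 0.2232]
eef_rot: [-180.0, -0.0, 18.4]
contact_force: [-0.8, -0.8, 0.7]
gripper_width: 0.0353
gripper_force: 0.0
ladle
-70 24 y [36.1 40.6] z 0.0545 0.0558
-60 104 y [32.5 43.3] z 0.0569 0.0589
-50 186 y [26.7 49.2] z 0.0579 0.0659
-40 229 y [26.7 49.2] z 0.0579 0.0667
-30 160 y [32.7 44.2] z 0.0576 0.0593
-20 166 y [32.8 44.1] z 0.0576 0.0597
-10 168 y [32.9 44.1] z 0.0576 0.0597
0 168 y [33.  44.1] z 0.0576 0.06
10 168 y [33.  44.1] z 0.0576 0.0597
20 182 y [33.1 44. ] z 0.0577 0.0595
30 195 y [32.3 44. ] z 0.0576 0.0595
40 293 y [26.3 49.3] z 0.0581 0.0667
50 395 y [15.  60.6] z 0.061 0.0703
60 278 y [20.9 55.7] z 0.0584 0.0611
70 145 y [13.  64.3] z 0.0587 0.061
80 120 y [ 9.4 67.2] z 0.0587 0.0612
90 127 y [ 8.8 67.8] z 0.0585 0.0604
100 174 y [10.7 66. ] z 0.0586 0.0609
110 122 y [15.6 61.2] z 0.0579 0.0604
tip x 0.1138
spoon
-80 105 y [-47.7 -29.5] z 0.0631 0.0649
-70 250 y [-48.3 -29.5] z 0.0633 0.0656
-60 264 y [-48.1 -29.4] z 0.0634 0.0652
-50 313 y [-54.9 -25.9] z 0.0633 0.0656
-40 350 y [-55.3 -24.8] z 0.0631 0.0664
-30 286 y [-48.2 -29.4] z 0.0634 0.0654
-20 294 y [-48.2 -29.2] z 0.0633 0.0662
-10 294 y [-48.2 -29.3] z 0.0633 0.066
0 305 y [-47.9 -29.3] z 0.0634 0.0657
10 324 y [-48.1 -29.3] z 0.0633 0.0666
20 326 y [-48.1 -29.3] z 0.0634 0.0656
30 336 y [-48.1 -29.2] z 0.0634 0.0656
40 467 y [-55.4 -25. ] z 0.0634 0.0665
50 582 y [-65.6 -12.2] z 0.0637 0.0705
60 409 y [-53.8 -24.5] z 0.0647 0.0679
70 591 y [-60.5 -17.1] z 0.0577 0.0677
80 642 y [-63.3 -14.8] z 0.0568 0.0674
90 709 y [-63.  -15.4] z 0.0571 0.0673
100 929 y [-58.6 -20. ] z 0.0601 0.0679
110 139 y [-50.5 -28.2] z 0.0653 0.0671
tip x 0.1072
```

View pics/w7.png

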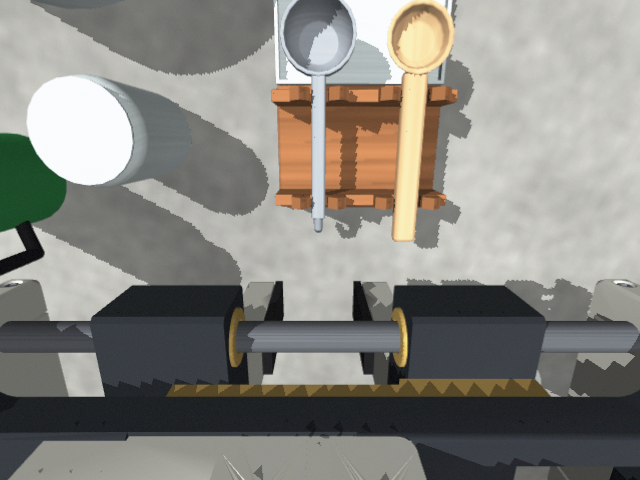

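The ladle handle (318,150) and spoon handle (410,150) lie flat and straight in both of their notches, with the bowls over the tray. They measure within 2 mm sideways, 1 mm in height and about 4 mm along the slots.

```bash
python3 -m pendant '[[[0,0,0,0,0,0,-0.2],[0,0,0,0,0,0,-0.2],[0,0,0,0,0,0,-0.2],[0,0,0,0,0,0,-0.2],[0,0,0,0,0,0,-0.2],[0,0,0,0,0,0,-0.2],[0,0,0,0,0,0,-0.2],[0,0,0,0,0,0,-0.2]]]'; python3 -c "
from h import *
print(r.close_job())"
```

```text
time_s: 23.8
tcp_pos: [0.4548, 0.2768, 0.2226]
eef_rot: [-180.0, -0.0, 18.4]
contact_force: [0.0, -0.3, 0.4]
gripper_width: 0.0351
gripper_force: 0.0
the job is handed in; nothing more can be done
None
```

The ladle is seated in the narrow slot and the spoon in the wide slot, both mouth-up, level and released; I handed the job in at about 24 s, and the hand-in gave no verdict back.

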